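# Try the bar clamps and tag the one that binds

### The arm

A 6-joint arm with a two-finger parallel gripper is mounted at the origin on a cart in front of the work surface, level with it; the furniture and walls round the work are solid. World frame = base frame: x ahead of the robot, y to its left, z up, the work surface at z = 0. Lengths are in m, angles in rad, forces in N, time in s.
With the tool pointing down it reaches from about 0.325 to 0.875 m from the base axis. Payload 4.4 kg.
Tool frame: the origin (TCP) lies midway between the tips of the shut fingers; the grasp point (between the pads) lies grip_point_offset behind it (grip_point_offset is the distance from the TCP to the grasp point, in m); z points along the fingers, y is the line along which they close (so a half turn about z gives the same grasp; the last joint's range is limited). The gripper opens to 85 mm and grips with 20 to 120 N. Pads are 22 mm wide; open, the fingers measure 114 mm over their backs; the gripper's body (76 mm by 85 mm) begins 54 mm behind the grasp point. The pads swing forward as they close: fully open they stand 13 mm farther back than shut.
Start: joints at [-1.264, 0.207, 1.542, -0, 1.393, -0.15], TCP at [0.254, -0.516, 0.231] pointing down, gripper open.
Joint ranges: [-2.73, 2.73], [-0.86, 2.22], [0.23, 2.46], [-1.11, 4.25], [0.08, 2.63], [-2.82, 2.82]. Speed limits (rad/s): [2.79, 2.79, 3.14, 3.14, 3.14, 3.14].

### API

Orientations are given as a unit quaternion [x, y, z, w].
In Python, from plant import * gives the robot as it stands.
- The arm moves only by the tool step_arm, never from a script. Its argument "plan" is a list of rows, each a list of 2 entries, a list of its own where there are three numbers: the shift along the tool's x, y, z in mm, then the turn about the tool's z in degrees. In form: [[[dx, dy, dz], spin], ...]. A call has 1 to 5 rows; each row is the pose to reach, as a shift and turn from the pose commanded when the call began, along the tool's axes at that moment; what a row does not reach only later rows make up. A row lasts 1/8 s, in which the tool goes at most 62.5 mm and 10.7 degrees, less where a joint would pass 70% of its speed; a pose out of reach is approached as far as the arm can. A call with a gripper value outside its range is refused whole. "jaw" is the closure, from 0 (fully open) to 1 (shut), set as the call begins (left out, the last holds). The fingers move at their own pace and stop on an object; "grip_force" is the grip in N (left out, the last holds). Time passes only in rows, so rows that repeat a pose let the fingers close. It gives the time, the measured TCP pose, the force, the opening and the grip force at its end, in the units of the state.
- read_state(): the state, without advancing time (a new reading comes with each control period).
- get_image(name): name is "scene" or "top" or "wrist"; returns a dict with "image" (420x560x3 uint8, red, green, blue), "depth" (420x560 float32, m along the optical axis (not along the pixel's ray), 0 where there is no reading), "mtx" (3x3 intrinsics, pixels), "world_from_camera" (4x4, takes a point from camera to world coordinates). Camera axes: x right, y down, z forward; pixel columns grow to the right and rows downward; lengths in m; the calibration is good to about 2 mm. A picture is of the moment at which its call begins.
- finish_job(): hands the job in; it is judged then, once.
The state is a dict: "clock": time; "q": joint angles; "joint_velocities": joint speeds; "joint_torque": joint torques, N m; "eef_pos": TCP position; "orientation": TCP orientation; "force": force on the tool from outside, world axes, zero at the start; "moment": the same for the moment, N m; "width": finger opening in m; "finger_force": force on a finger pad.
Only numpy, scipy, OpenCV 4.12 (cv2) and the standard library are available. Lean on these libraries where they do the work, as an engineer would, in place of code of your own. Each camera call takes 0.05 s, during which the arm holds its last target. There are 200 camera calls.

### The job

Before a glue-up, try the two bar clamps that are strapped to the boards: run each one's sliding jaw along its bar toward the fixed jaw as far as it will go, and leave it there. One clamp's jaw runs all the way, the other binds and stops dead well short. Then stand the turned wooden reject marker upright on the board of the clamp that binds, and let go.

Things in the scene. Friction and masses are not known exactly. Their poses are not given: they have to be found in the camera images.
- board_a: wooden board 164 x 339 x 18 mm, fixed flat on the table, with a red bar clamp strapped on it. Origin at the centre of its underside; x across its width, y along its length, z up. The clamp lies on the board parallel to y: fixed jaw near the -y end, wooden handle at the +y end, steel bar at board x about +2 mm, jaws, screw and handle from there out to x = +77 mm. Bare strip of board for the marker: x from -82 to -15 mm, over the whole length; middle of the strip at x = -48 mm
- board_b: second board with a bar clamp, just like board_a in size, axes and layout
- jaw_a (a point): centre of the sliding jaw's red body of the clamp on board_a: 44 mm along board x, 26 mm along board y, 16 mm high, its top 17 mm and its centre 9 mm above the top of the board (centre 27 mm over the table). The two faces that look along board y (26 mm apart) are clear to both sides: pinch or push it there. Slides along board -y (toward the fixed jaw) against about 2 N of friction. The bar lies 22 to 37 mm from the centre toward -x, the screw 24 to 42 mm toward +x
- jaw_b (a point): the same for the clamp on board_b
- clamp_a_arm (a joint): position of the sliding jaw of the clamp on board_a in m; grows as it slides along board -y toward the fixed jaw; -0.040 is the open end, a sound clamp runs to +0.045 (its screw foot then stands about 10 mm from the fixed jaw); one that binds stops dead at about 0.000
- clamp_b_arm (a joint): the same for the clamp on board_b; which of the two clamps binds cannot be seen until they are tried
- marker_mid (a point): middle of the reject marker, a loose turned dark-wood piece like a big pawn, 54 mm high, 80 g: foot 44 mm across and 10 mm high, waist 22 mm, round knob 30 mm across from 34 to 48 mm above its foot. The point lies on its axis 27 mm above the foot; z along the axis. Stands upright on the table at the left of the boards
There are look-alikes about, which are no part of the job. Leave any blue, green or orange look-alike of the part that bears marker_mid alone.

How it is judged:
By the outcome, as a careful person would: the job done as asked, in the order asked, and still so for the second after the job is handed in, with the robot touching nothing.
It also fails if it takes over 56 s, if anything falls off the work surface, if the arm or the gripper's body presses on something with over 40 N, if the wrist force passes 120 N, or if a joint passes its speed limit or range.

## Working session

There is one attempt and no reset: what is moved stays moved. The work goes in short steps, Python scripts to look and compute and a tool call to move; the robot and the scene stay as the last step left them, time stands still between calls to the robot, and variables do not carry over. Pictures are saved under pics/ and viewed, at most 10 in all, crops included, and the job is handed in when it is done.

Besides the shell and the picture viewer there is one more tool, called after "Emit:" by a JSON object that holds its "op" and its "data". step_arm: Moves the arm, as the interface text tells. Its arguments: {"type":"object","properties":{"plan":{"type":"array","items":{"type":"array"}},"jaw":{"type":"number"},"grip_force":{"type":"number"}},"required":["plan"]}

```bash
mkdir -p pics; ls; python3 - <<'E'
from plant import *
import cv2,numpy as np
s=read_state();print(s)
for n in("scene","top"):
    d=get_image(n);cv2.imwrite(f"pics/{n}0.png",d["image"][:,:,::-1]);np.savez(f"{n}0.npz",**d)
    print(n,d["mtx"],d["world_from_camera"])
try: print(grip_point_offset)
except Exception as e: print(e)
E
```

```text
pics
{'clock': 0.0, 'q': array([-1.26348731e+00,  2.07432093e-01,  1.54301188e+00,  8.46792311e-07,
        1.39351796e+00, -1.50480269e-01]), 'joint_velocities': array([ 0.00069708,  0.00079762, -0.00123151, -0.00110365, -0.00151711,
       -0.00025198]), 'joint_torque': array([-1.16161186e-04, -3.83033001e+01, -2.91595674e+01, -5.50351506e-04,
        1.05614887e-02, -2.83910175e-06]), 'eef_pos': array([ 0.25388916, -0.51503181,  0.23009145]), 'orientation': array([ 9.73917131e-01,  2.26900901e-01, -9.23819985e-05, -1.18102933e-03]), 'force': array([ 0.97061925,  0.50589083, -0.51188691]), 'moment': array([-0.01782652, -0.01028126, -0.02011248]), 'finger_force': 0.0, 'width': 0.08517197668177155}
scene [[454.32838276   0.         278.12943895]
 [  0.         454.32838276 208.19199582]
 [  0.           0.           1.        ]] [[-0.71768029 -0.52533255  0.45712221 -0.01592807]
 [-0.69616999  0.52540954 -0.48917498  0.68133158]
 [ 0.01680317 -0.669306   -0.74279683  0.9169358 ]
 [ 0.          0.          0.          1.        ]]
top [[412.2856253    0.         272.62267885]
 [  0.         412.2856253  211.22962619]
 [  0.           0.           1.        ]] [[-0.00733432 -0.99415296  0.10773165  0.39694069]
 [-0.9999678   0.00694083 -0.00402702  0.14360608]
 [ 0.00325573 -0.10775772 -0.99417185  1.16575128]
 [ 0.          0.          0.          1.        ]]
0.0187
```

View pics/top0.png

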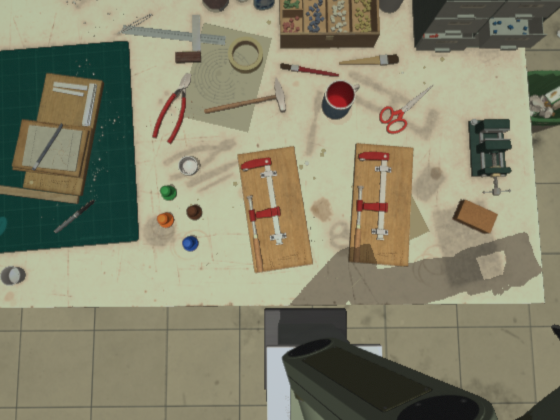

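View pics/scene0.png

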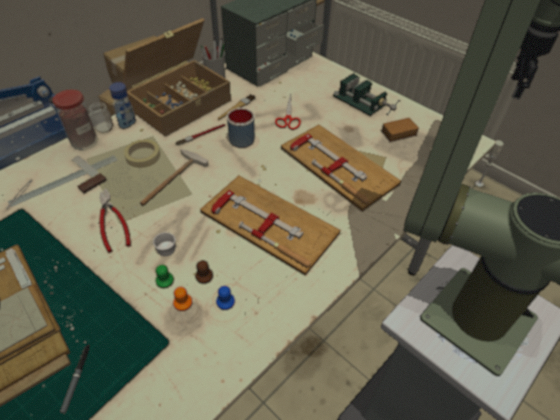

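Top view: `board` left about (275,210) and right about (381,205). The fixed jaws are at (257,163) and (374,156), and the sliding jaws at (264,213) and (371,207). 

Candidates for the marker: dark brown (194,212), green (168,192), orange (165,219) and blue (190,243). By the description I choose the dark-wood one at (194,212). The red mug and scissors are not clamps. I'll measure and check a crop.

```bash
cat > h.py <<'E'
import numpy as np,cv2
def ray(d,u,v,z):
    K=d["mtx"];T=d["world_from_camera"]
    r=T[:3,:3]@np.linalg.solve(K,[u,v,1.]);o=T[:3,3]
    return o+r*(z-o[2])/r[2]
def blobs(m,amin):
    n,l,s,c=cv2.connectedComponentsWithStats(m.astype(np.uint8))
    return [(l==i,s[i],c[i]) for i in range(1,n) if s[i][4]>=amin]
def redmask(im):
    h=cv2.cvtColor(im,cv2.COLOR_RGB2HSV);H,S,V=h[...,0],h[...,1],h[...,2]
    return ((H<5)|(H>172))&(S>150)&(V>70)
def rect(d,m,z):
    ys,xs=np.nonzero(m)
    P=np.array([ray(d,x,y,z)[:2] for x,y in zip(xs,ys)],np.float32)
    return P,cv2.minAreaRect(P)
E
python3 - <<'E'
from h import *
d=dict(np.load("top0.npz"));im=d["image"]
h=cv2.cvtColor(im,cv2.COLOR_RGB2HSV);H,S,V=[h[...,i].astype(int) for i in range(3)]
print("board px",h[240,270],h[230,400],h[230,360])
m=((H>8)&(H<22)&(S>110)&(V>90)).astype(np.uint8)
for x0,x1 in((232,318),(344,418)):
    mm=np.zeros_like(m);mm[140:280,x0:x1]=m[140:280,x0:x1]
    mm=cv2.morphologyEx(mm,cv2.MORPH_OPEN,np.ones((3,3)))
    b=max(blobs(mm,200),key=lambda b:b[1][4])
    P,r=rect(d,b[0],.018);print("board",r,b[1]);print(cv2.boxPoints(r).round(4).tolist())
r=redmask(im)
for b in blobs(r[:280],30):
    if 230<b[2][0]<420 and b[2][1]>140: print("red",b[1],b[2],rect(d,b[0],.035)[1])
dk=(V<80)
for b in blobs(dk[195:230,180:210],20): print("dark",b[1],b[2]+[180,195],ray(d,*(b[2]+[180,195]),.035))
c=cv2.resize(im[130:280,150:430],None,fx=2.8,fy=2.8,interpolation=cv2.INTER_CUBIC)
cv2.imwrite("pics/crop1.png",c[:,:,::-1])
E
```

```text
board px [ 18  78 156] [ 17 131 160] [ 16 126 156]
board ((0.5305233001708984, 0.13431468605995178), (0.3345241844654083, 0.1602686196565628), 8.267251014709473) [ 238  147   74  125 4525]
[[0.35350000858306885, 0.18960000574588776], [0.3765000104904175, 0.03099999949336052], [0.7075999975204468, 0.07909999787807465], [0.684499979019165, 0.23770000040531158]]
board ((0.5410360097885132, -0.16602858901023865), (0.16220159828662872, 0.3352378308773041), 84.949951171875) [ 350  144   63  122 5470]
[[0.3668999969959259, -0.2320999950170517], [0.7009000182151794, -0.26159998774528503], [0.7150999903678894, -0.10000000149011612], [0.38119998574256897, -0.07050000131130219]]
red [359 152  30   8 188] [373.48404255 155.4893617 ] ((0.6745744943618774, -0.14480195939540863), (0.08155819028615952, 0.020023129880428314), 89.62425994873047)
red [242 158  29  11 174] [255.51149425 162.95402299] ((0.6560578942298889, 0.18513523042201996), (0.020656639710068703, 0.08108358830213547), 11.13696002960205)
red [357 200  31  11 217] [371.18894009 206.14285714] ((0.5339988470077515, -0.1359071135520935), (0.08302994817495346, 0.027928024530410767), 88.31555938720703)
red [250 207  30  14 210] [264.44761905 213.05238095] ((0.5167937874794006, 0.1618562638759613), (0.02705462835729122, 0.08282823860645294), 12.183574676513672)
dark [  8  10  14  14 108] [195.59259259 212.24074074] [0.51815164 0.35136034 0.035     ]
```

View pics/crop1.png

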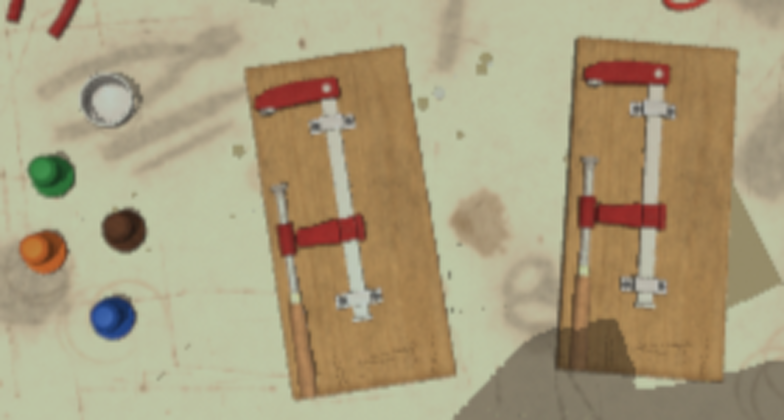

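The top crop shows the dark-brown pawn at crop (124,230), next to the green, orange and blue ones. Both sliding jaws sit near the open end, at crop (320,235) and (622,215). I'll start with the right-hand clamp: close the fingers, come down behind its jaw and push.

Emit:
{"op": "step_arm", "data": {"plan": [[[52,-32,0],6],[[104,-63,0],12],[[156,-95,0],18],[[208,-126,20],25],[[260,-158,40],31]], "jaw": 1, "grip_force": 40}}

```text
clock: 0.72
eef_pos: [0.4168, -0.2599, 0.1918]
orientation: [0.999, -0.044, 0.0, 0.0]
force: [1.3, 0.2, -0.5]
width: 0.0001
finger_force: 0.0
```

```bash
cat >> h.py <<'E'
def go(s,target,yaw):  # shift (mm, tool axes) and spin (deg) to reach target with tool-x at yaw deg
    from scipy.spatial.transform import Rotation as R
    r=R.from_quat(s["orientation"]);M=r.as_matrix()
    y=np.degrees(np.arctan2(M[1,0],M[0,0]))
    print("t",s["clock"],"pos",s["eef_pos"].round(4),"yaw",y.round(1),"tilt",M[:,2].round(3),"F",s["force"].round(1),"w",round(s["width"],4))
    print("shift",(M.T@(np.array(target)-s["eef_pos"])*1000).round(1),"spin",round((y-yaw+180)%360-180,1))
E
python3 - <<'E'
from plant import *
from h import *
go(read_state(),(.499,-.1306,.09),-5.05)
E
```

```text
t 0.725 pos [ 0.4168 -0.2599  0.1918] yaw -5.0 tilt [ 0.001 -0.    -1.   ] F [ 1.3  0.2 -0.5] w 0.0001
shift [  70.6 -136.   101.8] spin 0.1
```

Emit:
{"op": "step_arm", "data": {"plan": [[[25,-50,35],0],[[50,-95,65],0],[[70.6,-136,102],0],[[70.6,-136,102],0]]}}

```text
clock: 1.23
eef_pos: [0.4953, -0.1277, 0.0861]
orientation: [0.999, -0.039, -0.004, -0.002]
force: [-0.9, 0.5, -0.8]
width: -0.0003
finger_force: 0.0
```

```bash
python3 - <<'E'
from plant import *
from h import *
go(read_state(),(.499,-.1306,.0235),-5.05)
d=get_image("wrist");np.savez("w1.npz",**d);cv2.imwrite("pics/w1.png",d["image"][:,:,::-1])
E
```

```text
t 1.225 pos [ 0.4953 -0.1277  0.0861] yaw -4.5 tilt [-0.008  0.004 -1.   ] F [-0.9  0.5 -0.8] w -0.0003
shift [ 4.4  2.9 62.6] spin 0.6
```

View pics/w1.png

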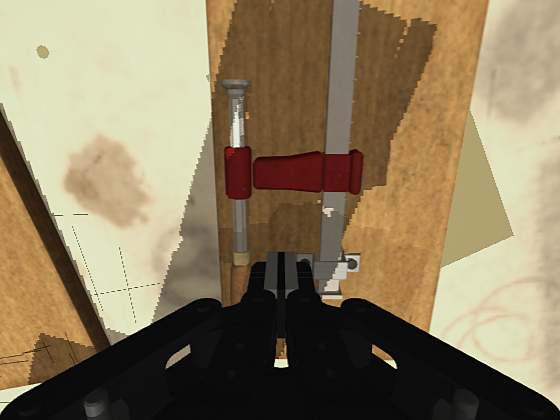

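The wrist view shows the fingertips at (281,270), between the screw (240) and the bar (330) and behind the jaw body (288,173). Clear to descend.

Emit:
{"op": "step_arm", "data": {"plan": [[[0,0,35],0],[[0,0,66],0],[[0,0,66],0],[[8,0,66],0],[[8,0,66],0]]}}

```text
clock: 1.9
eef_pos: [0.5083, -0.134, 0.0265]
orientation: [0.999, -0.042, 0.002, 0.001]
force: [-0.2, 0.8, -0.4]
width: -0.0002
finger_force: 0.0
```

Emit:
{"op": "step_arm", "data": {"plan": [[[6,0,0],0],[[12,0,0],0],[[18,0,0],0],[[24,0,0],0],[[30,0,0],0]]}}

```text
clock: 2.52
eef_pos: [0.5359, -0.1351, 0.0241]
orientation: [0.999, -0.042, -0.0, -0.0]
force: [-2.0, -0.2, 1.6]
width: 0.0003
finger_force: 1.0
```

Emit:
{"op": "step_arm", "data": {"plan": [[[4,0,0],0],[[8,0,0],0],[[12,0,0],0],[[12,0,0],0]]}}

```text
clock: 3.02
eef_pos: [0.5481, -0.1361, 0.0242]
orientation: [0.999, -0.042, 0.001, 0.0]
force: [-0.1, 0.2, 0.1]
width: -0.0
finger_force: 0.1
```

Emit:
{"op": "step_arm", "data": {"plan": [[[4,0,0],0],[[8,0,0],0],[[8,0,0],0]]}}

```text
clock: 3.4
eef_pos: [0.556, -0.1368, 0.0242]
orientation: [0.999, -0.042, 0.0, 0.0]
force: [-1.2, -0.2, -0.7]
width: 0.0004
finger_force: 0.3
```

Emit:
{"op": "step_arm", "data": {"plan": [[[4,0,0],0],[[8,0,0],0],[[12,0,0],0],[[12,0,0],0]]}}

```text
clock: 3.9
eef_pos: [0.5681, -0.1378, 0.0242]
orientation: [0.999, -0.042, 0.001, 0.0]
force: [-0.6, 0.1, -0.8]
width: -0.0
finger_force: 0.2
```

```bash
python3 - <<'E'
from plant import *
from h import *
go(read_state(),(.59,-.14,.0235),-5.05)
d=get_image("top")
for b in blobs(redmask(d["image"])[:280],30):
    if 230<b[2][0]<420 and b[2][1]>140: print("red",b[1],b[2],rect(d,b[0],.035)[1])
E
```

```text
t 3.9 pos [ 0.5681 -0.1378  0.0242] yaw -4.8 tilt [ 0.001 -0.    -1.   ] F [-0.6  0.1 -0.8] w -0.0
shift [22.   0.4  0.8] spin 0.3
red [359 152  23   8 145] [370.52413793 155.33103448] ((0.6746385097503662, -0.1350230872631073), (0.06200006604194641, 0.02002294920384884), 89.62425994873047)
red [241 158  30  11 175] [255.42857143 162.97714286] ((0.6558467149734497, 0.18620818853378296), (0.020656639710068703, 0.08327068388462067), 11.13696002960205)
red [250 207  30  14 208] [264.42307692 213.06730769] ((0.5167293548583984, 0.1621546745300293), (0.02705462835729122, 0.08221763372421265), 12.183574676513672)
```

Emit:
{"op": "step_arm", "data": {"plan": [[[4,0,0],0],[[8,0,0],0],[[12,0,0],0],[[16,0,0],0],[[20,0,0],0]]}}

```text
clock: 4.58
eef_pos: [0.5796, -0.1386, 0.0232]
orientation: [0.999, -0.041, -0.01, -0.001]
force: [-25.3, -0.6, 16.3]
width: 0.0002
finger_force: 12.6
```

Emit:
{"op": "step_arm", "data": {"plan": [[[3,0,0],0],[[6,0,0],0],[[6,0,0],0]]}}

```text
clock: 4.95
eef_pos: [0.5797, -0.1385, 0.0228]
orientation: [0.999, -0.041, -0.016, -0.002]
force: [-35.1, 0.4, 26.4]
width: 0.0002
finger_force: 17.5
```

Stopped hard, short of my expected end of travel. I'll back off and look.

Emit:
{"op": "step_arm", "data": {"plan": [[[-10,0,0],0],[[-25,0,-2],0],[[-25,0,-40],0],[[-25,0,-80],0],[[-25,0,-80],0]]}}

```text
clock: 5.58
eef_pos: [0.5728, -0.1393, 0.1091]
orientation: [0.999, -0.042, 0.005, 0.002]
force: [1.1, -0.0, -0.3]
width: 0.0
finger_force: 0.0
```

```bash
python3 - <<'E'
from plant import *
from h import *
go(read_state(),(.59,-.14,.0235),-5.05)
d=get_image("wrist");cv2.imwrite("pics/w2.png",d["image"][:,:,::-1])
for b in blobs(redmask(d["image"]),100): print(b[1],rect(d,b[0],.035)[1])
E
```

```text
t 5.575 pos [ 0.5728 -0.1393  0.1091] yaw -4.8 tilt [ 0.011 -0.004 -1.   ] F [ 1.1 -0.  -0.3] w 0.0
shift [16.2 -1.  85.8] spin 0.3
[ 212   47  134   39 4198] ((0.6766147613525391, -0.14700773358345032), (0.085087850689888, 0.021759426221251488), 87.83881378173828)
[224 160  22  45 685] ((0.604090690612793, -0.1097714975476265), (0.014579483307898045, 0.03176650404930115), 88.2433853149414)
[336 163   8  36 242] ((0.5991392135620117, -0.18389812111854553), (0.004857961088418961, 0.02506774477660656), 88.14950561523438)
[ 250  165   59   32 1517] ((0.6021983623504639, -0.14156588912010193), (0.04077506437897682, 0.02214866690337658), 86.7131118774414)
[311 165  23  33 680] ((0.5998885631561279, -0.1715194284915924), (0.014995668083429337, 0.022867122665047646), 84.65470886230469)
```

View pics/w2.png

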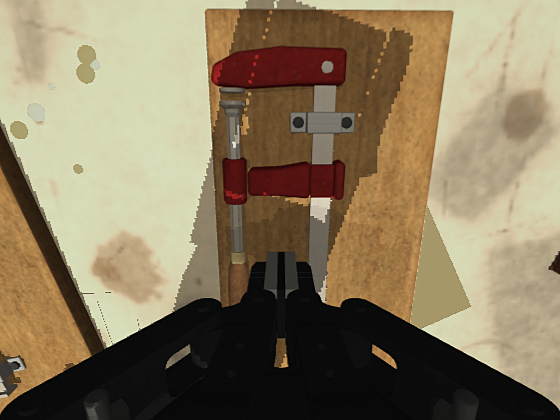

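The wrist view shows the jaw body (280,180) about 68 mm farther along. Its screw foot (232,95) is now right at the fixed jaw (280,68), so this clamp ran its full travel and is sound. On to the left clamp.

```bash
python3 - <<'E'
from plant import *
from h import *
go(read_state(),(.4815,.159,.09),8.4)
E
```

```text
t 5.625 pos [ 0.5709 -0.1386  0.1067] yaw -4.8 tilt [ 0.006 -0.002 -1.   ] F [-0.1  0.2 -0.7] w 0.0001
shift [-113.9 -289.1   15.5] spin -13.2
```

Emit:
{"op": "step_arm", "data": {"plan": [[[-23,-55,0],-3],[[-46,-110,0],-6],[[-69,-165,0],-9],[[-92,-220,0],-12],[[-112,-275,10],-13.2]]}}

```text
clock: 6.25
eef_pos: [0.479, 0.1474, 0.0935]
orientation: [0.997, 0.074, 0.0, -0.0]
force: [0.0, 0.1, -0.3]
width: 0.0
finger_force: 0.0
```

Emit:
{"op": "step_arm", "data": {"plan": [[[0,0,0],0],[[0,0,0],0]]}}

```text
clock: 6.5
eef_pos: [0.4792, 0.1455, 0.0932]
orientation: [0.997, 0.074, -0.001, 0.0]
force: [1.3, 0.7, -0.3]
width: -0.0
finger_force: 0.0
```

```bash
python3 - <<'E'
from plant import *
from h import *
go(read_state(),(.4815,.159,.0235),8.4)
d=get_image("wrist");cv2.imwrite("pics/w3.png",d["image"][:,:,::-1])
for b in blobs(redmask(d["image"]),100): print(b[1],rect(d,b[0],.035)[1])
E
```

```text
t 6.5 pos [0.4792 0.1455 0.0932] yaw 8.5 tilt [-0.001 -0.001 -1.   ] F [ 1.3  0.7 -0.3] w -0.0
shift [  4.4 -13.   69.7] spin 0.1
[199 147  24  50 978] ((0.5103394985198975, 0.1948562115430832), (0.032580744475126266, 0.014504124410450459), 4.202889442443848)
[322 151   9  40 299] ((0.5220236778259277, 0.12145370244979858), (0.025398582220077515, 0.005085725337266922), 10.770877838134766)
[ 228  153   65   36 1809] ((0.5155654549598694, 0.16326525807380676), (0.02271348424255848, 0.040996190160512924), 9.168088912963867)
[295 154  25  35 831] ((0.5199175477027893, 0.13363002240657806), (0.022058039903640747, 0.015224731527268887), 8.571369171142578)
```

View pics/w3.png

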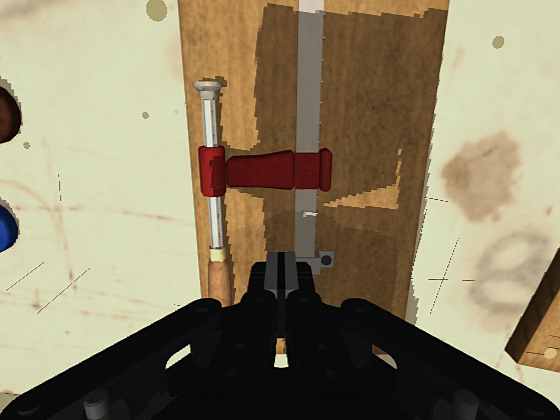

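The wrist view puts the jaw body at (260,170) and the fingers at (281,275), so they need about 13 mm to the left before descending, as computed.

Emit:
{"op": "step_arm", "data": {"plan": [[[4,-13,0],0],[[4,-13,35],0],[[4,-13,69],0],[[4,-13,69],0],[[12,-13,69],0]]}}

```text
clock: 7.18
eef_pos: [0.4906, 0.16, 0.026]
orientation: [0.997, 0.073, 0.0, -0.0]
force: [0.3, 0.3, 0.6]
width: -0.0001
finger_force: 0.0
```

Emit:
{"op": "step_arm", "data": {"plan": [[[5,0,0],0],[[10,0,0],0],[[15,0,0],0],[[20,0,0],0],[[20,0,0],0]]}}

```text
clock: 7.8
eef_pos: [0.5104, 0.1633, 0.0254]
orientation: [0.997, 0.073, 0.001, -0.0]
force: [-0.0, 1.1, 0.2]
width: -0.0003
finger_force: 0.0
```

Emit:
{"op": "step_arm", "data": {"plan": [[[4,0,0],0],[[8,0,0],0],[[8,0,0],0]]}}

```text
clock: 8.18
eef_pos: [0.5163, 0.1641, 0.0249]
orientation: [0.997, 0.074, -0.001, 0.0]
force: [-3.7, -1.4, 3.6]
width: -0.0002
finger_force: 2.3
```

Emit:
{"op": "step_arm", "data": {"plan": [[[4,0,0],0],[[8,0,0],0],[[8,0,0],0]]}}

```text
clock: 8.55
eef_pos: [0.5165, 0.1641, 0.0233]
orientation: [0.997, 0.074, -0.01, 0.001]
force: [-19.3, -3.7, 13.3]
width: 0.0002
finger_force: 9.9
```

Emit:
{"op": "step_arm", "data": {"plan": [[[4,0,0],0],[[6,0,0],0],[[6,0,0],0]]}}

```text
clock: 8.93
eef_pos: [0.5165, 0.1642, 0.0223]
orientation: [0.997, 0.074, -0.017, 0.002]
force: [-30.5, -6.7, 23.3]
width: -0.0001
finger_force: 15.9
```

A dead stop after about 24 mm under more than 30 N: the left clamp binds. I'll back off and go look at the marker.

Emit:
{"op": "step_arm", "data": {"plan": [[[-15,0,0],0],[[-32,0,-2],0],[[-32,0,-50],0],[[-32,0,-100],0],[[-32,-30,-120],0]], "jaw": 0.35}}

```text
clock: 9.55
eef_pos: [0.4991, 0.1912, 0.1495]
orientation: [0.997, 0.072, 0.005, -0.0]
force: [0.8, -0.2, -0.3]
width: 0.0556
finger_force: 0.0
```

Emit:
{"op": "step_arm", "data": {"plan": [[[-10,-50,0],0],[[-20,-100,0],0],[[-25,-145,0],0],[[-25,-145,0],0],[[-25,-145,0],0]]}}

```text
clock: 10.18
eef_pos: [0.4497, 0.3311, 0.1453]
orientation: [0.997, 0.074, 0.001, 0.0]
force: [0.5, -0.2, 0.9]
width: 0.0555
finger_force: 0.0
```

```bash
cat > look.py <<'E'
from plant import *
from h import *
import sys
s=read_state();d=get_image("wrist");cv2.imwrite(f"pics/{sys.argv[1]}.png",d["image"][:,:,::-1])
h=cv2.cvtColor(d["image"],cv2.COLOR_RGB2HSV)
m=((h[...,0]<14)|(h[...,0]>172))&(h[...,1]>70)&(h[...,2]>12)&(h[...,2]<110)
T=d["world_from_camera"];print("cam",T[:3,3].round(3))
for b in blobs(m,400):
    c=b[2];Z=np.median(d["depth"][b[0]])
    print(b[1],c,"z.03:",ray(d,*c,.03).round(4),"depth pt",(T[:3,:3]@np.linalg.solve(d["mtx"],[*c,1.])*Z+T[:3,3]).round(4))
go(s,(.518,.351,.14),8.4)
d=get_image("top")
for b in blobs(redmask(d["image"])[:280],30):
    if 230<b[2][0]<420 and b[2][1]>140: print("red",b[1],rect(d,b[0],.035)[1])
E
python3 look.py w4
```

```text
cam [0.524 0.341 0.289]
[ 234   83   51   54 2113] [258.88499763 109.62517747] z.03: [0.5232 0.3583 0.03  ] depth pt [0.5233 0.3569 0.0509]
[146 102  34  40 460] [166.58913043 120.08478261] z.03: [0.5046 0.4292 0.03  ] depth pt [0.5048 0.4283 0.0324]
[ 446  106   93   43 1182] [480.93316413 125.31556684] z.03: [0.5375 0.1833 0.03  ] depth pt [0.5374 0.1848 0.0324]
t 10.175 pos [0.4497 0.3311 0.1453] yaw 8.5 tilt [ 0.001  0.    -1.   ] F [ 0.5 -0.2  0.9] w 0.0555
shift [70.5 -9.7  5.4] spin 0.1
red [359 152  30   8 186] ((0.6745744943618774, -0.14480195939540863), (0.08155819028615952, 0.020023129880428314), 89.62425994873047)
red [241 158  30  11 175] ((0.6558467149734497, 0.18620818853378296), (0.020656639710068703, 0.08327068388462067), 11.13696002960205)
red [359 176  30  11 214] ((0.602303683757782, -0.14228078722953796), (0.08095146715641022, 0.02580871246755123), 87.54011535644531)
red [248 198  31  14 211] ((0.5381667613983154, 0.16563411056995392), (0.02597782574594021, 0.08281941711902618), 7.809508323669434)
```

View pics/w4.png

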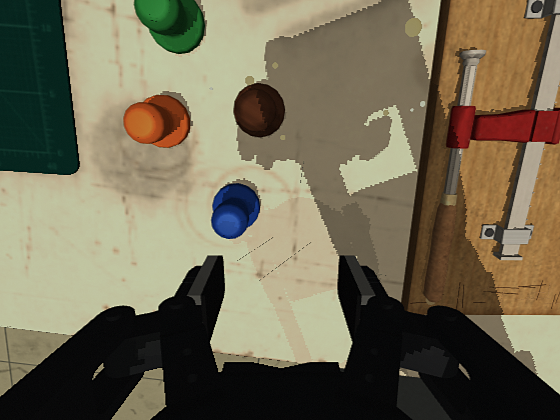

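The wrist view shows the dark-wood marker at (259,110), almost directly below the camera and separate from blue (235,210), orange (160,120) and green (170,20). The top view confirms both clamp jaws stayed where I left them. I'll go over the marker, down, and grip.

Emit:
{"op": "step_arm", "data": {"plan": [[[40,-8,0],0],[[77,-15,0],0],[[77,-15,0],0],[[77,-15,40],0],[[77,-15,75],0]]}}

```text
clock: 10.9
eef_pos: [0.5229, 0.3559, 0.0695]
orientation: [0.997, 0.073, -0.0, 0.0]
force: [0.8, -0.1, 0.4]
width: 0.0557
finger_force: 0.0
```

Emit:
{"op": "step_arm", "data": {"plan": [[[0,0,25],0],[[0,0,50],0],[[0,0,50],0],[[0,0,50],0]]}}

```text
clock: 11.4
eef_pos: [0.5236, 0.3569, 0.0212]
orientation: [0.997, 0.073, 0.0, -0.0]
force: [0.2, 0.4, 0.7]
width: 0.0554
finger_force: 0.0
```

Emit:
{"op": "step_arm", "data": {"plan": [[[0,0,0],0],[[0,0,0],0],[[0,0,0],0],[[0,0,0],0]], "jaw": 1, "grip_force": 30}}

```text
clock: 11.9
eef_pos: [0.5243, 0.3578, 0.0221]
orientation: [0.997, 0.074, 0.001, -0.0]
force: [-0.9, -1.1, 6.0]
width: 0.0281
finger_force: 29.7
```

Emit:
{"op": "step_arm", "data": {"plan": [[[0,0,-10],0],[[0,0,-30],0],[[0,0,-60],0],[[0,0,-90],0],[[0,0,-90],0]]}}

```text
clock: 12.52
eef_pos: [0.5258, 0.3586, 0.1147]
orientation: [0.997, 0.074, 0.004, -0.002]
force: [0.3, -0.2, -1.7]
width: 0.0285
finger_force: 29.8
```

```bash
python3 - <<'E'
from plant import *
from h import *
go(read_state(),(.5374,.0868,.11),8.4)
d=get_image("scene");im=d["image"][:,:,::-1]
cv2.imwrite("pics/s2.png",cv2.resize(im[170:330,120:340],None,fx=3.5,fy=3.5,interpolation=cv2.INTER_CUBIC))
E
```

```text
t 12.525 pos [0.5258 0.3586 0.1147] yaw 8.4 tilt [ 0.008  0.004 -1.   ] F [ 0.3 -0.2 -1.7] w 0.0285
shift [-28.5 270.6   3.8] spin 0.0
```

View pics/s2.png

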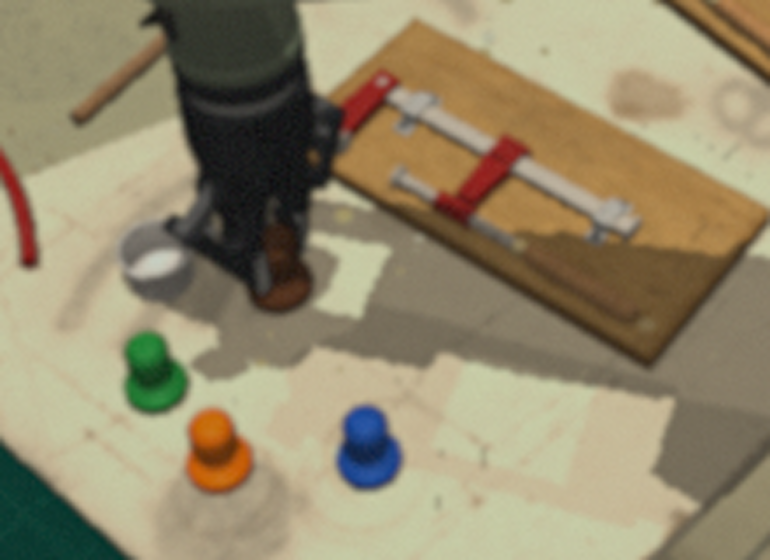

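The marker is held upright in the fingers at crop (280,275), and the other three are untouched. I'll carry it over to the bare strip of the left board.

Emit:
{"op": "step_arm", "data": {"plan": [[[-6,55,0],0],[[-12,110,0],0],[[-18,165,0],0],[[-24,220,0],0],[[-28,272,0],0]]}}

```text
clock: 13.2
eef_pos: [0.5336, 0.0822, 0.1084]
orientation: [0.997, 0.073, -0.002, -0.0]
force: [0.8, -0.3, -0.6]
width: 0.0285
finger_force: 29.9
```

Emit:
{"op": "step_arm", "data": {"plan": [[[0,0,0],0],[[0,0,0],0]]}}

```text
clock: 13.45
eef_pos: [0.5342, 0.0842, 0.109]
orientation: [0.997, 0.073, -0.001, -0.0]
force: [-1.0, 0.8, -1.4]
width: 0.0285
finger_force: 30.1
```

```bash
python3 - <<'E'
from plant import *
from h import *
go(read_state(),(.5374,.0858,.0415),8.4)
E
```

```text
t 13.45 pos [0.5342 0.0842 0.109 ] yaw 8.4 tilt [-0.003  0.001 -1.   ] F [-1.   0.8 -1.4] w 0.0285
shift [ 3.5 -1.1 67.5] spin -0.0
```

Emit:
{"op": "step_arm", "data": {"plan": [[[0,0,30],0],[[0,0,55],0],[[0,0,64],0],[[0,0,66],0],[[0,0,66],0]]}}

```text
clock: 14.08
eef_pos: [0.536, 0.0845, 0.045]
orientation: [0.997, 0.074, 0.001, 0.0]
force: [0.5, -0.1, -0.7]
width: 0.0287
finger_force: 30.1
```

Emit:
{"op": "step_arm", "data": {"plan": [[[0,0,1],0],[[0,0,2],0],[[0,0,2],0]]}}

```text
clock: 14.45
eef_pos: [0.5354, 0.084, 0.0424]
orientation: [0.997, 0.073, 0.0, 0.0]
force: [-1.2, -0.3, -1.8]
width: 0.0283
finger_force: 30.1
```

Emit:
{"op": "step_arm", "data": {"plan": [[[0,0,1],0],[[0,0,2],0],[[0,0,2],0]]}}

```text
clock: 14.82
eef_pos: [0.5353, 0.084, 0.0402]
orientation: [0.997, 0.073, -0.0, 0.0]
force: [0.2, 0.4, -0.8]
width: 0.0286
finger_force: 30.1
```

Emit:
{"op": "step_arm", "data": {"plan": [[[0,0,1],0],[[0,0,1],0],[[0,0,1],0]]}}

```text
clock: 15.2
eef_pos: [0.5354, 0.084, 0.0402]
orientation: [0.997, 0.074, 0.0, 0.0]
force: [-3.0, -0.6, 6.0]
width: 0.0281
finger_force: 30.6
```

Contact, with 6 N upward at z = 0.0402 as expected. Release gently, then rise.

Emit:
{"op": "step_arm", "data": {"plan": [[[0,0,0],0],[[0,0,0],0],[[0,0,0],0],[[0,0,0],0]], "jaw": 0.4}}

```text
clock: 15.7
eef_pos: [0.5352, 0.084, 0.0391]
orientation: [0.997, 0.073, -0.0, -0.0]
force: [0.5, -0.2, -0.9]
width: 0.0513
finger_force: 0.0
```

Emit:
{"op": "step_arm", "data": {"plan": [[[0,0,-20],0],[[0,0,-60],0],[[0,0,-110],0],[[-50,0,-150],0],[[-100,0,-150],0]]}}

```text
clock: 16.32
eef_pos: [0.4386, 0.0691, 0.1932]
orientation: [0.997, 0.074, 0.004, 0.001]
force: [-0.7, -0.9, 0.4]
width: 0.0512
finger_force: 0.0
```

Emit:
{"op": "step_arm", "data": {"plan": [[[0,60,0],0],[[0,120,0],0],[[0,180,0],0],[[0,180,0],0],[[0,180,0],0]]}}

```text
clock: 16.95
eef_pos: [0.4624, -0.1084, 0.1889]
orientation: [0.997, 0.073, -0.0, -0.001]
force: [0.7, 0.7, -0.6]
width: 0.0513
finger_force: 0.0
```

```bash
python3 - <<'E'
from plant import *
from h import *
go(read_state(),(.5,0,.2),8.4)
for n in("scene","top"):
    d=get_image(n);im=d["image"][:,:,::-1]
    c=im[110:290,140:430] if n=="scene" else im[130:290,150:430]
    cv2.imwrite(f"pics/{n}9.png",cv2.resize(c,None,fx=2.7,fy=2.7,interpolation=cv2.INTER_CUBIC))
h=cv2.cvtColor(d["image"],cv2.COLOR_RGB2HSV)
m=(h[...,2]<70);m[:150]=0;m[265:]=0;m[:,:240]=0;m[:,318:]=0
for b in blobs(m,30):
    p=ray(d,*b[2],.045)[:2]-[.5305,.1343];a=np.radians(8.27)
    print(b[1],"board x,y",p@[-np.sin(a),np.cos(a)],-p@[np.cos(a),np.sin(a)])
E
```

```text
t 16.95 pos [ 0.4624 -0.1084  0.1889] yaw 8.4 tilt [-0.001  0.001 -1.   ] F [ 0.7  0.7 -0.6] w 0.0513
shift [  53.  -101.8  -11. ] spin -0.0
```

View pics/scene9.png

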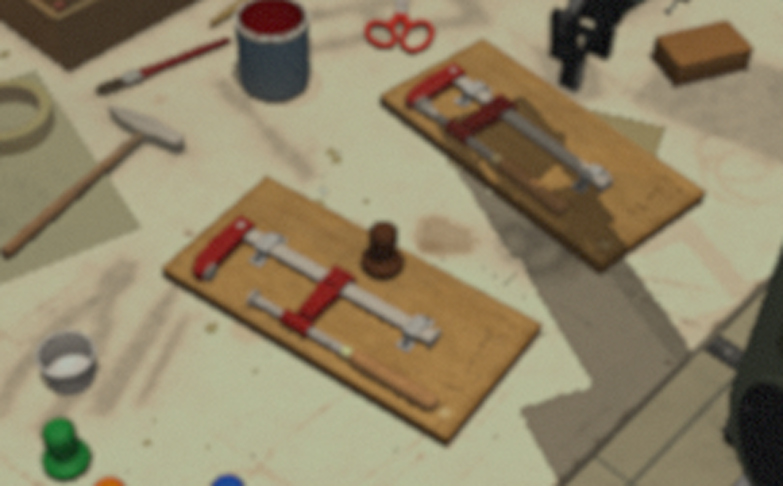

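View pics/top9.png

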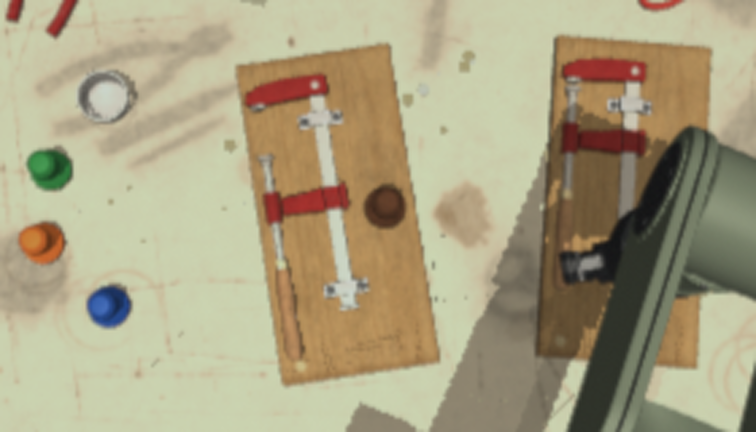

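The two views agree. The marker stands upright on the left board's bare strip (top crop 385,207), clear of the bar. The left jaw is stopped short at (308,203), and the right jaw is fully run at (605,140). The arm is clear of everything.

```bash
python3 -c "
from plant import *
print(finish_job())"
```

```text
the job is handed in; nothing more can be done
None
```

I ran both clamp jaws to their stops: the right-hand clamp ran its full travel, and the left-hand one bound after about 24 mm. The marker stands upright, let go, on the left board's bare strip, and I handed the job in at about 17 s.

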